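Slide the bottle tray over the gap onto the shaker

TASK

Slide the blue tray with its two amber bottles off the steel loading stand, across the open gap and onto the shaker's metal platform between its blue guide rails, holding it level so that its heavy nose never sags into the gap. Push it home against the stop gently, by feel, until the red buffer is pressed in more than half way without ramming it, then let go and back away. Slide the tray rather than carrying it, go slowly, keep the bottles standing, and do not disturb the glassware or touch the stop yourself.

Things in the scene. Friction and masses are not known exactly. Their poses are not given: they have to be found in the camera images.
- tray: Blue tray 260 long (x) x 132 wide (y) mm, origin at the centre of its underside, +x to its nose, which leads over the gap. Floor top 14 mm, wall tops 30 mm and rear wall 18 mm above the underside. 0.75 to 0.95 kg with its bottles; the loaded balance point is about 70 mm ahead of the origin, so it tips over the stand's edge unless its rear is held down.
- tray_tab (a point): Grip point on the white upright tab at the tray's rear: tab 10 mm thick (tray x), 60 mm wide (y), top 58 mm above the tray's underside. The point is on the tab's mid plane at tray x = -125, y = 0, 38 mm above the underside. Free floor for 180 mm ahead of it, nothing behind it. Pinch it from above, jaws closing along tray x; it serves to push, turn and hold the tray level.
- tray_nose (a point): Middle of the tray's front end, tray x = 130, y = 0, 5 mm above the underside. The tray slides on two round runners (y = +-45) that curve up by about 5 mm over the last 40 mm before the nose.
- bottle_a: Amber bottle, 52 mm diameter, 100 mm tall, standing loose in the tray's front left pocket (tray x = 96, y = 32); origin at the centre of its underside.
- bottle_b: The same in the front right pocket (tray x = 96, y = -32).
- stand: Steel loading stand, deck 300 (x) x 200 (y) mm, flat top 100 mm above its origin, which is on the bench below its centre. +x points across the gap to the shaker.
- platform: Shaker; metal platform 360 (x) x 220 (y) mm, top 100 mm above the origin below its centre, level with the stand's top or up to 2 mm lower. +x: the way the tray goes on. Open gap from the stand's edge (stand x = 150) to its edge (x = -180): 110 to 130 mm. Two blue guide rails along x, 12 mm tall, leave a channel 144 mm wide centred on y = 0, flared at the mouth.
- stop_unit: End stop on the platform with all it carries; origin on the deck at platform x = 100, y = 0. A black bar across the channel is clamped on two rods; its face stands 30 to 70 mm beyond this origin along x, a setting that varies, is not measured and must be felt. A push does not shift it. The red buffer sticks 8 mm out of the face at y = 0, 18 mm above the deck; the tray's front wall meets it.
- buffer (a joint): How far the red buffer is pressed in, m: 0 = out, 0.008 = flush with the bar and hard. It yields at about 6 N, takes about 1 N more per mm (14 N when flush) and stays where it was pushed. Sliding the tray itself takes 3 to 7 N; felt at the tab, the force rises by some 8 N at half way and 11 N when flush. More than 25 N on it is ramming.
- flask: Amber conical flask with cork, 72 mm base, 120 mm tall, on the bench beside the gap; origin at the centre of its base. Leave alone.
- beaker: Glass beaker, 68 mm diameter, 85 mm tall, on the bench beside the stand. Leave alone.
- wash_bottle: White bottle with yellow cap, 60 mm diameter, 140 mm tall, on the bench beside the shaker, far from the robot. Leave alone.

How it is judged (in metres and radians):
On the way, in this order (a step that is already met when the one before it is completed fails the run):
1. the tray bridges the gap level, its nose over the platform (x of tray_nose in the frame of platform between -0.165 and 0.05 m and angle between tray's own z axis and vertical below 0.06 rad), for 0.1 s.
2. the tray has pressed the red buffer more than half way in (value of joint buffer above 0.004 m and contact force between tray and stop_unit above 2 N), for 0.1 s.
At the end, for the whole second after the job is handed in: The tray lies flat on the platform (within 4 mm of deck height, 0.03 rad), between the rails (9 mm of centre, 0.08 rad), its nose at the stop with the red buffer more than 4 mm in, at rest; both bottles stand in their pockets (0.2 rad) (value of joint buffer above 0.004 m and x of tray_nose in the frame of platform between 0.122 and 0.176 m and y of tray in the frame of platform between -0.009 and 0.009 m and z of tray in the frame of platform between 0.096 and 0.104 m and angle between the x axis of tray and the x axis of platform, either way round below 0.08 rad and angle between tray's own z axis and vertical below 0.03 rad and linear speed of tray below 0.01 m/s and angle between each of bottle_a, bottle_b's own z axis and vertical below 0.2 rad and horizontal distance between each of bottle_a, bottle_b and tray below 0.115 m and z of bottle_a in the frame of tray between 0.01 and 0.02 m and z of bottle_b in the frame of tray between 0.01 and 0.02 m); the robot touches nothing.
It fails at once if the tray tilts by more than 0.07 rad (sags into the gap) (angle between tray's own z axis and vertical above 0.07 rad).
It fails at once if the tray is carried (more than 15 mm above the stand's deck) or goes faster than 0.35 m/s (z of tray in the frame of stand above 0.115 m or linear speed of tray above 0.35 m/s).
It fails at once if the tray rams the stop with more than 25 N (contact force between tray and stop_unit above 25 N).
It fails at once if the robot itself touches the stop (contact force between any of the fingers, the arm and stop_unit above 0.5 N).
It fails at once if a bottle tips by more than 0.3 rad, or flask, beaker or wash bottle is moved by more than 20 mm (angle between any of bottle_a, bottle_b's own z axis and vertical above 0.3 rad or distance of any of flask, beaker, wash_bottle from where it was at the start of the episode above 0.02 m).
It also fails if it takes over 72 s, if anything falls off the work surface, if the arm or the gripper's body presses on something with over 40 N, if the wrist force passes 120 N, or if a joint passes its speed limit or range.

ROBOT

A 6-joint arm with a two-finger parallel gripper is mounted at the origin on the work surface. World frame = base frame: x ahead of the robot, y to its left, z up, the work surface at z = 0. Lengths are in mm, angles in rad, forces in N, time in s.
With the tool pointing down it reaches from about 300 to 825 mm from the base axis. Payload 5.4 kg.
Tool frame: the origin (TCP) lies on the centre line of the jaws, within the pads' length; the fingertips stand 22 mm ahead of it and the grasp point (between the pads) lies 3 mm ahead of it; z points along the fingers, y is the direction in which the jaws open and shut (so a half turn about z gives the same grasp; the last joint's range is limited). The gripper opens to 92 mm and grips with 3 to 60 N. Pads are 20 mm wide; open, the fingers measure 128 mm over their backs; the gripper's body (75 mm by 189 mm) begins 69 mm behind the grasp point.
Start: joints at [1.094, 0.158, 1.597, -0, 1.386, -0.21], TCP at [151.607, 554.636, 236.601] pointing down, gripper open.
Joint ranges: [-2.91, 2.91], [-0.94, 2.29], [0.18, 2.7], [-1.29, 4.43], [0.17, 2.64], [-3, 3]. Speed limits (rad/s): [2.57, 2.57, 3.14, 3.14, 3.14, 3.14].

INTERFACE

Orientations are given as a 3x3 rotation matrix whose columns are the frame's x, y, z axes.
In Python, from rig import robot gives the robot as it stands.
- The arm moves only by the shell command python3 -m handwheel 'ROWS' [FORCE]. ROWS is a JSON object of lists of equal length, an entry for each row: "grip": the gripper command: -1 is fully open, 1 is shut, values between are in proportion; "delta_pos": the shift along the tool's x, y, z in mm, a list of three; "turn": the turn about the tool's z in degrees. In form: {"grip": [grip, ...], "delta_pos": [[dx, dy, dz], ...], "turn": [turn, ...]}. A call has exactly 8 rows; each row is the pose to reach, as a shift and turn from the pose commanded when the call began, along the tool's axes at that moment; what a row does not reach only later rows make up. A row lasts 1/10 s, in which the tool goes at most 50 mm and 8.59 degrees, less where a joint would pass 70% of its speed; a pose out of reach is approached as far as the arm can. A call with a gripper value outside its range is refused whole. The fingers move at their own pace and stop on an object; FORCE is the grip in N (left out, the last holds). Time passes only in rows, so rows that repeat a pose let the fingers close, or fill a call up. It gives the time, the measured TCP pose, the force and the opening at its end, in the units of the state.
- robot.state(): the state, without advancing time (a new reading comes with each control period).
- robot.get_image(name): name is "side" or "top" or "wrist"; returns a dict with "pixels" (480x640x3 uint8, red, green, blue), "depth" (480x640 float32, mm along the optical axis (not along the pixel's ray), 0 where there is no reading), "fx", "fy", "cx", "cy" (pixels), "camera_from_world" (4x4, takes a point from world to camera coordinates). Camera axes: x right, y down, z forward; pixel columns grow to the right and rows downward; lengths in mm; the calibration is good to about 2 mm. A picture is of the moment at which its call begins.
- robot.hand_in(): hands the job in, once; it reports no verdict.
Trained networks look in a picture, given as the dict that the camera call returned (one of the last four; its "shot" number tells which), for a name from the list of things; names that differ only in an ending like _2 or _b are one class to them, and where a whole thing is asked for, a point or a joint stands for the part that bears it (a point fixed in the world has none). Each returns a list of dicts, best first, with "confidence" (0 to 1); they miss things now and then, are a little off and sometimes report something else, mostly with a low value. They report only what shows in the picture. A call takes as long as a camera call.
- robot.outline_of(picture, query): "pixels" (480x640 bool, what is visible of it) and "point" ([column, row] in pixels, amid what is visible of it).
The state is a dict: "t": time; "q": joint angles; "dq": joint speeds; "joint_torque": joint torques, N m; "eef_pos": TCP position; "eef_rot": TCP orientation; "force": force on the tool from outside, world axes, zero at the start; "wrist_torque": the same for the moment, N m; "width": finger opening in mm.
Only numpy, scipy, OpenCV 4.12 (cv2) and the standard library are available. Lean on these libraries where they do the work, as an engineer would, in place of code of your own. Each camera call takes 0.05 s, during which the arm holds its last target.

## Working session

There is one attempt and no reset: what is moved stays moved. The work goes in short steps, Python scripts to look and compute and a shell command to move; the robot and the scene stay as the last step left them, time stands still between calls to the robot, and variables do not carry over. Pictures are saved under pics/ and viewed, and the job is handed in when it is done.

```bash
ls; mkdir -p pics
python3 - <<'E'
from rig import robot
import cv2
s=robot.state();print(s)
for n in("side","top","wrist"):
    im=robot.get_image(n);cv2.imwrite(f"pics/{n}0.png",im["pixels"][:,:,::-1]);print(n,im["fx"],im["camera_from_world"].round(3).tolist())
E
```

```text
pics
{'t': 0.0, 'q': array([ 1.09390681e+00,  1.59049223e-01,  1.59819307e+00,  5.38004793e-06,
        1.38616518e+00, -2.10121852e-01]), 'dq': array([-0.0012145 ,  0.00068594, -0.0007649 , -0.00062378, -0.00153217,
        0.00050971]), 'joint_torque': array([ 1.06935939e-03, -3.85580850e+01, -3.22102439e+01,  7.03001185e-02,
        3.79547384e-02, -1.32431437e-04]), 'eef_pos': array([151.34577334, 554.14227618, 235.63838137]), 'eef_rot': array([[-9.64627605e-01,  2.63615028e-01, -8.37733133e-04],
       [ 2.63616080e-01,  9.64626337e-01, -1.60990676e-03],
       [ 3.83703829e-04, -1.77380043e-03, -9.99998353e-01]]), 'force': array([-0.87051929, -0.05554415,  0.23802823]), 'wrist_torque': array([ 0.05018906, -0.03230138,  0.00140052]), 'width': 92.0581242661421}
side 597.2052652067308 [[-0.996, -0.09, -0.004, 610.702], [-0.062, 0.72, -0.691, 109.927], [0.065, -0.688, -0.723, 1578.195], [0.0, 0.0, 0.0, 1.0]]
top 590.0948919822353 [[0.012, -1.0, -0.013, 44.717], [-0.993, -0.01, -0.118, 602.693], [0.118, 0.014, -0.993, 1258.84], [0.0, 0.0, 0.0, 1.0]]
wrist 391.23646845327255 [[0.264, 0.965, -0.003, -573.719], [0.929, -0.253, 0.269, -30.168], [0.259, -0.074, -0.963, 392.074], [0.0, 0.0, 0.0, 1.0]]
```

View pics/side0.png

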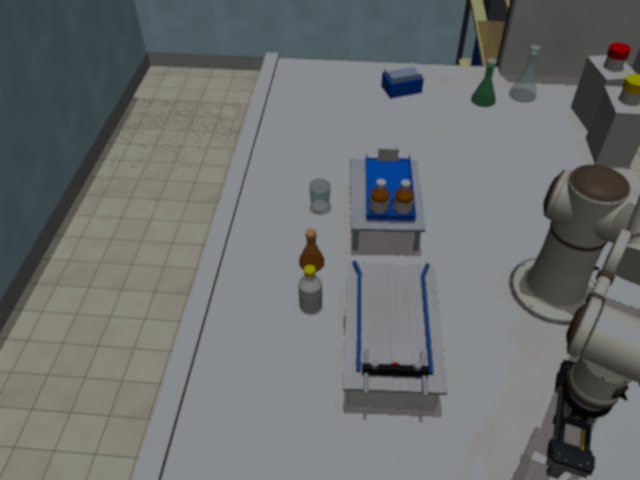

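View pics/top0.png

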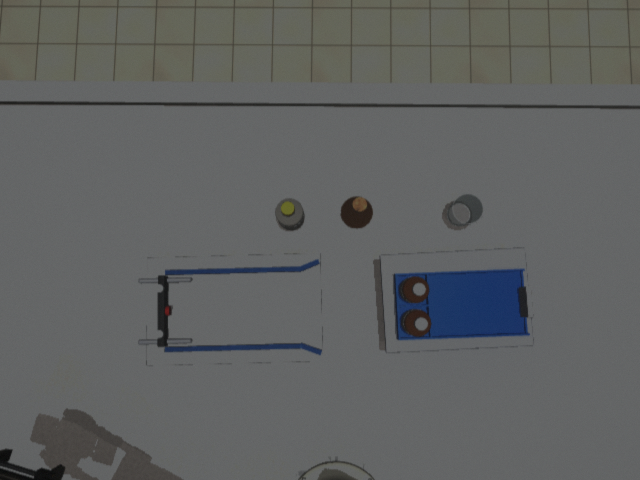

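View pics/wrist0.png

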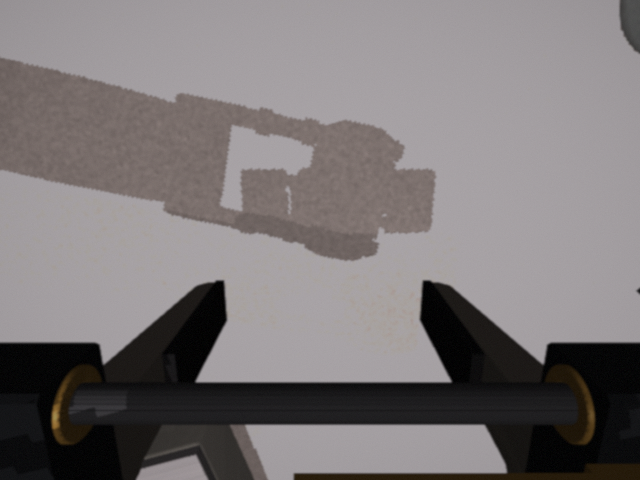

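The side and top views show the tray on the stand at about (460,305) in the top image, the platform at about (235,310), and the buffer at (167,311). The tray must move along world +y (left in the top view), and the glassware is on the far side.

```bash
cat > h.py <<'E'
import numpy as np, cv2
from rig import robot
def cloud(im):
    d=im["depth"];v,u=np.mgrid[0:480,0:640]
    P=np.stack([(u-im["cx"])/im["fx"]*d,(v-im["cy"])/im["fy"]*d,d],-1)
    T=im["camera_from_world"];R=T[:3,:3];t=T[:3,3]
    W=(P-t)@R; W[d<=0]=np.nan
    return W
def rect(p):
    c,s,a=cv2.minAreaRect(p[:,:2].astype(np.float32)); 
    b=cv2.boxPoints((c,s,a)); e=b[1]-b[0]; f=b[2]-b[1]; L=e if np.hypot(*e)>np.hypot(*f) else f
    return np.round(c,1),np.round(s,1),round(float(np.degrees(np.arctan2(L[1],L[0]))%180),2)
E
python3 - <<'E'
from h import *
for cam in("top","side"):
    im=robot.get_image(cam);W=cloud(im)
    px=im["pixels"].astype(int)
    for n in("tray","tray_tab","stand","platform","stop_unit","buffer","bottle_a","flask","beaker","wash_bottle"):
        for o in robot.outline_of(im,n)[:2]:
            m=o["pixels"];p=W[m];p=p[~np.isnan(p[:,0])]
            if len(p)<5: print(cam,n,"few");continue
            print(cam,n,round(o["confidence"],2),o["point"],len(p),"med",np.median(p,0).round(1),"rect",*rect(p),"z",np.percentile(p[:,2],[5,50,95]).round(1))
            if n in("stand","platform","tray"):
                q=p[(p[:,2]>90)&(p[:,2]<106)]
                if len(q)>5: print("   deck",len(q),*rect(q),np.median(q[:,2]).round(2))
    blue=(px[...,2]>px[...,0]+40)&~np.isnan(W[...,0])
    for nm,ylo,yhi in(("trayblue",-500,0),("railblue",0,500)):
        q=W[blue&(W[...,2]>85)&(W[...,2]<145)&(W[...,1]>ylo)&(W[...,1]<yhi)&(W[...,0]>350)]
        print(nm,len(q),*rect(q))
E
```

```text
top tray 0.66 [473.1, 304.6] 7606 med [ 445.3 -265.7  115.7] rect [ 446.7 -270.2] [138.  316.6] 92.62 z [111.2 115.7 134.1]
   deck 31 [ 445.6 -246.9] [138.  269.5] 92.62 100.83
top tray_tab 0.95 [471.6, 304.7] 7687 med [ 445.4 -265.5  115.7] rect [ 447.3 -270.7] [139.2 316.6] 93.17 z [111.  115.7 134.1]
top stand 0.84 [442.0, 268.2] 5654 med [ 512.8 -214.   101. ] rect [ 454.4 -249.8] [218.2 323.8] 93.99 z [ 96.7 101.  105.1]
   deck 5460 [ 454.6 -238.3] [200.3 300.7] 93.54 100.92
top stop_unit 0.22 [289.5, 214.3] 721 med [626.8 104.3  98.8] rect [633.3 107.1] [58.7 58.8] 154.71 z [ 41.2  98.8 142.2]
top buffer 0.7 [473.1, 306.0] 7751 med [ 444.9 -265.4  115.7] rect [ 446.6 -271.3] [139.5 317.9] 92.79 z [110.8 115.7 134.1]
top buffer 0.37 [167.8, 309.8] 67 med [425.9 346.  123.4] rect [425.5 347.6] [20.6  9.3] 1.58 z [ 97.9 123.4 129.6]
top bottle_a 0.88 [414.2, 289.5] 632 med [ 472.5 -138.4  185.7] rect [ 476.9 -145.1] [48.9 59.4] 151.12 z [147.8 185.7 216.3]
top bottle_a 0.69 [164.2, 311.9] 1160 med [425.8 354.2 124.2] rect [425.2 354.5] [141.5 107.6] 1.35 z [107.9 124.2 142.9]
to
[... 1565 characters left out ...]
 0.72 [379.8, 198.7] 548 med [ 474.6 -128.5  173.2] rect [ 472.9 -133.1] [52.7 43.6] 6.12 z [128.5 173.2 213.9]
side flask 0.62 [406.6, 202.2] 571 med [ 412.6 -132.6  171. ] rect [ 411.9 -197.8] [ 58.  162.2] 93.14 z [123.2 171.  213.6]
side flask 0.6 [312.0, 253.3] 655 med [645.2 -25.   48.2] rect [649.9  -3.2] [224.7  68.6] 86.55 z [  8.2  48.2 120.4]
side beaker 0.69 [320.0, 195.5] 648 med [ 646.8 -251.6   58.2] rect [ 647.2 -267.5] [77.8 64.9] 84.21 z [11.5 58.2 85.2]
side wash_bottle 0.93 [309.1, 291.6] 916 med [633.7 127.8  83.7] rect [655.4  80.1] [ 58.5 136.2] 120.53 z [ 11.6  83.7 139.6]
trayblue 1792 [ 444.6 -245.9] [137.9 282.8] 92.57
railblue 694 [435.9 203.9] [182.8 326.1] 92.18
```

```bash
cat > meas.py <<'E'
from h import *
def line(p): # fit x = a + b*y  robust
    b,a=np.polyfit(p[:,1],p[:,0],1)
    for _ in range(4):
        r=p[:,0]-a-b*p[:,1];k=abs(r)<max(2.0*np.std(r),1.5);p=p[k];b,a=np.polyfit(p[:,1],p[:,0],1)
    return a,b,len(p),np.std(p[:,0]-a-b*p[:,1])
for cam in("top","side"):
    im=robot.get_image(cam);W=cloud(im);px=im["pixels"].astype(int)
    ok=~np.isnan(W[...,0])
    blue=(px[...,2]>px[...,0]+30)&ok&(W[...,2]>85)&(W[...,2]<145)&(W[...,0]>300)&(W[...,0]<560)
    q=W[blue&(W[...,1]>90)&(W[...,1]<330)]
    mid=np.median(q[:,0]); mid=430
    L=[line(q[q[:,0]<mid]),line(q[q[:,0]>mid])]
    print(cam,"rails",np.round(L,4).tolist(),"heading",[round(90-np.degrees(np.arctan(l[1])),2) for l in L])
    print("  channel x at y=20,190,350:",[round((L[0][0]+L[1][0])/2+(L[0][1]+L[1][1])/2*y,1) for y in(20,190,350)])
    # platform deck
    dk=ok&(abs(W[...,2]-99)<6)&(W[...,1]>0)&(W[...,1]<420)&(W[...,0]>290)&(W[...,0]<570)
    print("  platform",dk.sum(),*rect(W[dk]),"z",np.median(W[dk][:,2]))
    dk=ok&(abs(W[...,2]-100)<6)&(W[...,1]<-70)&(W[...,1]>-420)&(W[...,0]>320)&(W[...,0]<580)&~blue
    print("  stand",dk.sum(),*rect(W[dk]),"z",np.median(W[dk][:,2]))
    tb=ok&(W[...,2]>148)&(W[...,2]<170)&(W[...,1]<-320)&(W[...,1]>-420)&(W[...,0]>380)&(W[...,0]<520)
    if tb.sum()>4: print("  tab",tb.sum(),*rect(W[tb]),W[tb].mean(0),"z",np.percentile(W[tb][:,2],[5,50,95]))
    tr=blue&(W[...,1]<-60)&(W[...,2]>124)
    q=W[tr]; print("  tray wall",*rect(q)); 
    q=W[blue&(W[...,1]<-60)]; print("  tray blue",*rect(q))
E
python3 meas.py
```

```text
top rails [[360.7871, -0.0381, 525.0, 2.5435], [516.6553, -0.0392, 459.0, 2.3436]] heading [np.float64(92.18), np.float64(92.24)]
  channel x at y=20,190,350: [np.float64(437.9), np.float64(431.4), np.float64(425.2)]
  platform 15799 [430.7 219.5] [220.2 365. ] 92.17 z 99.7768069369947
  stand 5431 [ 454.5 -239.1] [200.5 301.9] 93.6 z 100.93400057225678
  tab 215 [ 452.5 -367.4] [58.5 12. ] 3.38 [ 452.05885828 -366.53884986  157.41261778] z [149.15023781 158.20156462 162.14570439]
  tray wall [ 445.6 -243.2] [131.9 260.5] 92.84
  tray blue [ 444.5 -247.7] [134.8 269.6] 92.74
side rails [[363.4889, -0.0388, 357.0, 2.7242], [519.4461, -0.0402, 305.0, 2.4403]] heading [np.float64(92.22), np.float64(92.3)]
  channel x at y=20,190,350: [np.float64(440.7), np.float64(434.0), np.float64(427.6)]
  platform 9919 [431.5 218. ] [220.7 368.6] 92.22 z 99.15007260259563
  stand 1987 [ 454.9 -235.5] [199.  310.7] 93.31 z 100.29409071342627
  tab 100 [ 452.4 -367.2] [59.3 22.2] 2.62 [ 453.69816708 -364.68702063  155.3482101 ] z [148.78619732 155.28850454 161.76714715]
  tray wall [ 446.7 -239.6] [133.1 270.6] 92.8
  tray blue [ 442.2 -524.5] [844.1 152.4] 89.2
```

```bash
cat > d.py <<'E'
import sys
from h import *
# usage: d.py x y z heading(deg of tool y)
s=robot.state();R=s["eef_rot"]
x,y,z,h=map(float,sys.argv[1:5])
d=R.T@(np.array([x,y,z])-s["eef_pos"])
hd=np.degrees(np.arctan2(R[1,1],R[0,1]))
print("t",s["t"],"pos",s["eef_pos"].round(2),"hd",hd.round(2),"tilt",R[:,2].round(4),"F",s["force"].round(2),"w",s["width"].round(2),"q",s["q"].round(2))
print("delta",d.round(1),"turn",round(hd-h,2))
E
python3 -m handwheel '{"grip":[-1,-1,-1,-1,-1,-1,-1,-1],"delta_pos":[[-40,-28,-20],[-80,-57,-40],[-120,-86,-55],[-160,-114,-65],[-200,-143,-65],[-240,-171,-65],[-280,-200,-65],[-320,-228,-65]],"turn":[0,0,0,0,-4,-8,-13,-18]}' 
python3 d.py 440 -100 300 92.8
```

```text
t: 2.15
eef_pos: [398.7, 251.5, 302.0]
eef_rot: [[-0.999, -0.051, 0.001], [-0.051, 0.999, 0.0], [-0.001, 0.0, -1.0]]
force: [0.8, -0.1, 0.1]
width: 91.9Traceback (most recent call last):
  File "d.py", line 8, in <module>
    print("t",s["t"],"pos",s["eef_pos"].round(2),"hd",hd.round(2),"tilt",R[:,2].round(4),"F",s["force"].round(2),"w",s["width"].round(2),"q",s["q"].round(2))
                                                                                                                     ^^^^^^^^^^^^^^^^
AttributeError: 'float' object has no attribute 'round'
```

```bash
sed -i 's/s\["width"\].round(2)/s["width"]/' d.py
python3 -m handwheel '{"grip":[-1,-1,-1,-1,-1,-1,-1,-1],"delta_pos":[[-3,-49,0],[-6,-98,0],[-9,-147,0],[-12,-196,0],[-15,-245,0],[-18,-294,0],[-21,-343,0],[-23,-390,0]],"turn":[0,0,0,0,0,0,0,0]}' 
python3 d.py 452.2 -367.3 200 92.8
```

```text
t: 2.95
eef_pos: [439.0, -137.5, 301.9]
eef_rot: [[-0.999, -0.047, 0.001], [-0.047, 0.999, -0.0], [-0.001, -0.0, -1.0]]
force: [1.2, 1.0, -0.1]
width: 91.8
t 2.95 pos [ 439.03 -137.46  301.87] hd 92.68 tilt [ 9.e-04 -4.e-04 -1.e+00] F [ 1.22  0.99 -0.09] w 91.7854045296451 q [-0.57 -0.19  1.81  0.    1.52 -2.18]
delta [  -2.3 -230.2  102. ] turn -0.12
```

Run:
```python
from h import *
s=robot.state()
im=robot.get_image("wrist");cv2.imwrite("pics/w1.png",im["pixels"][:,:,::-1])
for n in("tray_tab","bottle_a"):
  for o in robot.outline_of(im,n)[:2]:print(n,o["confidence"],o["point"])
```

```text
tray_tab 0.62 [161.3, 219.6]
bottle_a 0.85 [310.4, 276.2]
bottle_a 0.62 [308.0, 194.5]
```

```bash
python3 -m handwheel '{"grip":[-1,-1,-1,-1,-1,-1,-1,-1],"delta_pos":[[0,-46,0],[-1,-92,0],[-1,-138,0],[-2,-184,0],[-2,-230,0],[-2,-230,30],[-2,-230,60],[-2,-230,80]],"turn":[0,0,0,0,0,0,0,0]}' >/dev/null
python3 d.py 452.2 -367.3 143 92.8;  python3 - <<'E'
from h import *
for c in("wrist","side"):
  im=robot.get_image(c);cv2.imwrite(f"pics/{c}2.png",im["pixels"][:,:,::-1])
E
```

```text
t 3.9 pos [ 452.3  -362.77  219.33] hd 92.78 tilt [-0.0015  0.0027 -1.    ] F [ 0.25  0.99 -0.17] w 91.84676989895637 q [-0.88  0.19  1.6   0.    1.36 -2.5 ]
delta [ 0.2 -4.7 76.3] turn -0.02
```

View pics/wrist2.png

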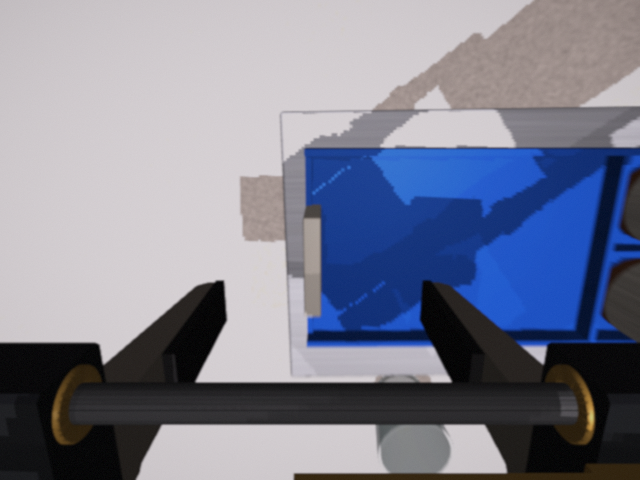

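View pics/side2.png

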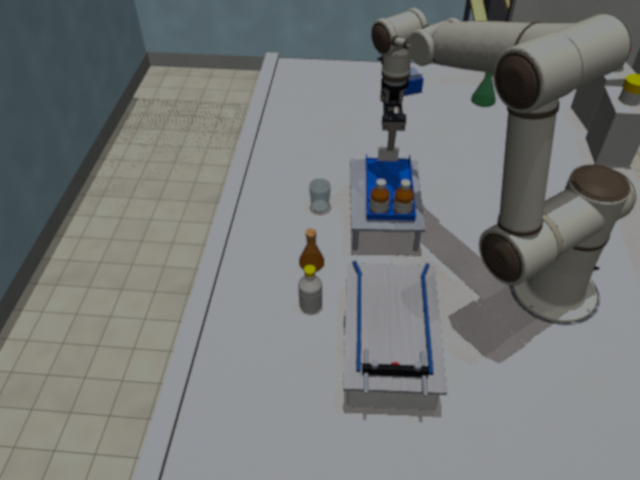

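The wrist view shows the tab at (313,262), edge on and between the jaws. The side view shows the gripper above the tray's rear. I'll refine the tab position with the wrist depth.

Run:
```python
from h import *
im=robot.get_image("wrist");W=cloud(im);px=im["pixels"].astype(int);ok=~np.isnan(W[...,0])
a=W[200:320,295:330].reshape(-1,3);a=a[(a[:,2]>125)&(a[:,2]<175)];print("tab",len(a),*rect(a),a.mean(0),np.percentile(a[:,2],[5,50,95]))
b=a[a[:,2]>154];print("top",len(b),*rect(b),b.mean(0))
bl=ok&(px[...,2]>px[...,0]+30)&(W[...,2]>105)&(W[...,2]<140);p=W[bl];print(p.min(0),p.max(0))
for s in (1,-1):
  q=p[(p[:,2]>122)&((p[:,0]-447)*s>40)];print(len(q),np.polyfit(q[:,1],q[:,0],1),np.median(q,0))
print(robot.state()["eef_pos"])
```

```text
tab 1959 [ 450.5 -369.2] [59.6  9.9] 2.95 [ 447.27261254 -369.22026851  156.01892083] [139.34851704 157.94521916 159.04044873]
top 1747 [ 450.5 -369.4] [59.5  9.6] 2.57 [ 448.96937599 -369.28818016  158.01102917]
[ 375.26542923 -377.23634741  111.22958506] [ 517.03589412 -145.65427588  132.40944287]
2269 [-7.98151344e-02  4.85854656e+02] [ 510.42558537 -303.68434603  128.46124553]
3411 [1.22843132e-02 3.87733990e+02] [ 383.17126999 -249.81952375  129.53209932]
[ 452.22745843 -362.79489046  220.55123723]
```

```bash
python3 -m handwheel '{"grip":[-1,-1,-1,-1,-1,-1,-1,-1],"delta_pos":[[1,-6,10],[1,-6,25],[1,-6,40],[1,-6,55],[1,-6,65],[1,-6,72],[1,-6,77],[1,-6,77]],"turn":[0,0,0,0,0,0,0,0]}' 
python3 d.py 451 -368.8 142 92.8
```

```text
t: 4.85
eef_pos: [451.2, -370.7, 143.9]
eef_rot: [[-0.999, -0.047, -0.001], [-0.047, 0.999, 0.001], [0.001, 0.001, -1.0]]
force: [0.5, 0.1, -0.4]
width: 92.2
t 4.85 pos [ 451.18 -370.66  143.95] hd 92.71 tilt [-6.e-04  8.e-04 -1.e+00] F [ 0.52  0.11 -0.36] w 92.22666139095122 q [-0.89  0.27  1.66  0.    1.22 -2.51]
delta [0.1 1.9 1.9] turn -0.09
```

```bash
python3 -m handwheel '{"grip":[-1,1,1,1,1,1,1,1],"delta_pos":[[0,2,2],[0,2,2],[0,2,2],[0,2,2],[0,2,2],[0,2,2],[0,2,2],[0,2,2]],"turn":[0,0,0,0,0,0,0,0]}' 50
python3 d.py 451 -368.8 142 92.8;python3 meas.py
```

```text
t: 5.65
eef_pos: [451.2, -368.9, 142.6]
eef_rot: [[-0.999, -0.047, -0.0], [-0.047, 0.999, -0.0], [0.0, -0.0, -1.0]]
force: [0.5, 0.1, -0.2]
width: 38.0
t 5.65 pos [ 451.25 -368.95  142.6 ] hd 92.71 tilt [-0. -0. -1.] F [ 0.46  0.12 -0.22] w 38.04163819106482 q [-0.89  0.27  1.66 -0.    1.21 -2.51]
delta [0.2 0.2 0.6] turn -0.09
top rails [[360.8144, -0.0381, 527.0, 2.5837], [516.8959, -0.0398, 473.0, 2.412]] heading [np.float64(92.18), np.float64(92.28)]
  channel x at y=20,190,350: [np.float64(438.1), np.float64(431.5), np.float64(425.2)]
  platform 15774 [430.8 217.3] [220.5 360.6] 92.19 z 99.77227772667015
  stand 4949 [ 454.6 -238.8] [200.2 301.4] 93.67 z 100.96198505533943
  tab 17 [ 463.2 -352.3] [40.2 36.9] 89.4 [ 457.20471228 -360.4263252   158.24608769] z [155.14931751 158.33078314 160.80893986]
  tray wall [ 445.7 -243.5] [131.9 260.8] 92.88
  tray blue [ 445.  -248.2] [135.9 270.6] 93.15
side rails [[363.1022, -0.0375, 364.0, 2.7905], [519.28, -0.0395, 323.0, 2.6018]] heading [np.float64(92.15), np.float64(92.26)]
  channel x at y=20,190,350: [np.float64(440.4), np.float64(433.9), np.float64(427.7)]
  platform 9965 [431.6 221. ] [220.6 374.1] 92.16 z 99.07614199825888
  stand 1998 [ 455.3 -238.2] [199.2 312.9] 93.45 z 100.28403458544003
  tab 58 [ 457.1 -348.6] [41.7 56.1] 168.83 [ 456.31303591 -342.60595727  157.59795392] z [148.69382478 157.28205034 167.62686254]
  tray wall [ 446.7 -235.5] [133.  262.5] 93.02
  tray blue [ 444.4 -243.8] [140.  279.5] 92.69
```

```bash
python3 -m handwheel '{"grip":[1,1,1,1,1,1,1,1],"delta_pos":[[0,0,0],[0,0,0],[0,0,0],[0,0,0],[0,0,0],[0,0,0],[0,0,0],[0,0,0]],"turn":[0,0,0,0,0,0,0,0]}'
python3 d.py 451 -368.8 142 92.2
```

```text
t: 6.55
eef_pos: [451.3, -369.0, 142.6]
eef_rot: [[-0.999, -0.047, -0.0], [-0.047, 0.999, -0.0], [0.0, -0.0, -1.0]]
force: [-0.2, 0.6, -0.4]
width: 9.9
t 6.55 pos [ 451.27 -368.97  142.61] hd 92.72 tilt [-0.e+00 -2.e-04 -1.e+00] F [-0.18  0.64 -0.4 ] w 9.897523925182881 q [-0.89  0.27  1.66 -0.    1.21 -2.51]
delta [0.3 0.2 0.6] turn 0.52
```

```bash
python3 -m handwheel '{"grip":[1,1,1,1,1,1,1,1],"delta_pos":[[0,3,0],[0,8,0],[-1,16,0],[-1,25,0],[-2,34,0],[-2,43,0],[-3,52,0],[-3,60,0]],"turn":[0,0,0,0.2,0.3,0.4,0.5,0.5]}'
python3 d.py 450.6 -294 142.6 92.2
```

```text
t: 7.35
eef_pos: [451.6, -307.9, 142.7]
eef_rot: [[-0.999, -0.039, 0.0], [-0.039, 0.999, -0.0], [-0.0, -0.0, -1.0]]
force: [0.1, -3.5, -1.3]
width: 9.8
t 7.35 pos [ 451.55 -307.92  142.65] hd 92.22 tilt [ 2.e-04 -0.e+00 -1.e+00] F [ 0.11 -3.52 -1.28] w 9.783293533370081 q [-0.82  0.18  1.77  0.    1.19 -2.43]
delta [ 0.4 13.9  0. ] turn 0.02
```

```bash
python3 -m handwheel '{"grip":[1,1,1,1,1,1,1,1],"delta_pos":[[0,6,0],[0,14,0],[0,22,0],[0,30,0],[0,38,0],[0,46,0],[0,53,0],[0,58,0]],"turn":[0,0,0,0,0,0,0,0]}'
python3 d.py 449 -250 142.6 92.2; python3 meas.py
python3 - <<'E'
from h import *
for c in("top","side"):
  im=robot.get_image(c);cv2.imwrite(f"pics/{c}3.png",im["pixels"][:,:,::-1])
E
```

```text
t: 8.15
eef_pos: [449.3, -250.4, 142.8]
eef_rot: [[-0.999, -0.039, 0.0], [-0.039, 0.999, -0.0], [-0.0, -0.0, -1.0]]
force: [0.3, -4.2, 0.7]
width: 9.9
t 8.15 pos [ 449.25 -250.37  142.75] hd 92.23 tilt [ 2.e-04 -4.e-04 -1.e+00] F [ 0.33 -4.23  0.68] w 9.86754133422783 q [-0.74  0.1   1.86 -0.    1.19 -2.35]
delta [0.2 0.4 0.2] turn 0.03
top rails [[360.7148, -0.0379, 530.0, 2.5807], [516.8383, -0.0395, 471.0, 2.4066]] heading [np.float64(92.17), np.float64(92.26)]
  channel x at y=20,190,350: [np.float64(438.0), np.float64(431.4), np.float64(425.2)]
  platform 15790 [430.8 217.2] [220.3 360.4] 92.17 z 99.77655039370401
  stand 4149 [ 454.6 -238.6] [200.1 300.6] 93.64 z 100.9523251407949
  tray wall [ 446.1 -156.1] [131.7 196.4] 92.23
  tray blue [ 445.1 -159.1] [134.5 201.7] 91.97
side rails [[363.367, -0.0383, 362.0, 2.8037], [519.2487, -0.0394, 322.0, 2.5914]] heading [np.float64(92.19), np.float64(92.26)]
  channel x at y=20,190,350: [np.float64(440.5), np.float64(433.9), np.float64(427.7)]
  platform 9910 [432.1 204.5] [220.5 409.1] 92.22 z 99.12818908028618
  stand 1964 [ 455.8 -239. ] [199.1 311.3] 93.65 z 100.33340748613799
  tray wall [ 447.2 -158.1] [131.5 195.8] 92.26
  tray blue [ 444.4 -172.8] [141. 225.] 92.36
```

View pics/top3.png

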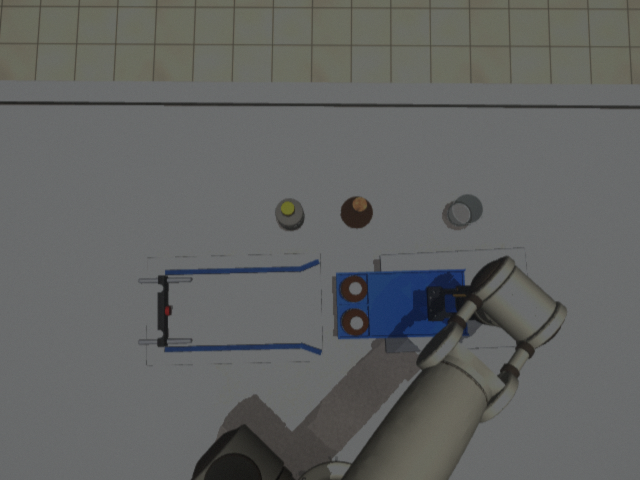

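View pics/side3.png

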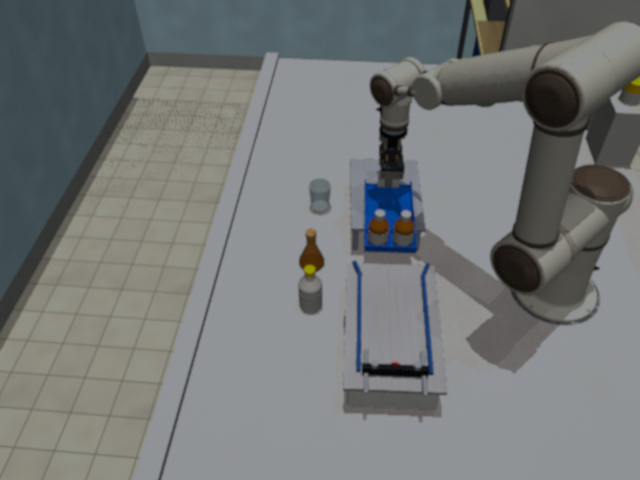

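```bash
cat > tilt.py <<'E'
from h import *
s=robot.state()
for c in("top","side"):
    im=robot.get_image(c);W=cloud(im);px=im["pixels"].astype(int);y0=s["eef_pos"][1];x0=s["eef_pos"][0]
    al=W[...,1]-y0
    bl=~np.isnan(W[...,0])&(px[...,2]>px[...,0]+30)&(W[...,2]>90)&(W[...,2]<150)&(al>20)&(al<265)&(abs(W[...,0]-(x0-0.0387*al))<68)
    lat=W[...,0]-(x0-0.0387*al)
    for nm,m in(("floor",bl&(abs(lat)<50)&(al<170)),("walls",bl&(abs(lat)>60))):
        q=W[m]
        if len(q)<40: continue
        b=np.polyfit(q[:,1],q[:,2],1);r=q[:,2]-np.polyval(b,q[:,1]);q=q[abs(r)<4];b=np.polyfit(q[:,1],q[:,2],1)
        print(c,nm,len(q),"slope rad",b[0].round(4),"z at tab/nose",np.polyval(b,[y0,y0+255]).round(1))
E
python3 tilt.py
```

```text
top floor 2635 slope rad 0.0009 z at tab/nose [114.9 115.1]
top walls 151 slope rad 0.0178 z at tab/nose [123.6 128.1]
side floor 847 slope rad 0.001 z at tab/nose [114.3 114.6]
side walls 108 slope rad -0.0043 z at tab/nose [128.5 127.4]
```

Level (floor slope about 0.001 rad). Continuing.

```bash
python3 -m handwheel '{"grip":[1,1,1,1,1,1,1,1],"delta_pos":[[0,6,0],[0,14,0],[0,22,0],[0,30,0],[0,38,0],[0,45,0],[0,51,0],[0,56,0]],"turn":[0,0,0,0,0,0,0,0]}'
python3 tilt.py;python3 d.py 446.8 -193 142.6 92.2
```

```text
t: 9.25
eef_pos: [447.1, -194.7, 142.8]
eef_rot: [[-0.999, -0.039, 0.0], [-0.039, 0.999, -0.001], [-0.0, -0.001, -1.0]]
force: [-0.1, -6.1, 1.1]
width: 9.7
top floor 2578 slope rad -0.0058 z at tab/nose [115.5 114. ]
top walls 104 slope rad 0.0159 z at tab/nose [123.8 127.8]
side floor 939 slope rad -0.0079 z at tab/nose [115. 113.]
side walls 98 slope rad -0.0101 z at tab/nose [128.3 125.7]
t 9.35 pos [ 447.03 -194.    142.6 ] hd 92.24 tilt [ 1.e-04  8.e-04 -1.e+00] F [ 1.29 -0.9   2.16] w 9.700963543822017 q [-0.66  0.03  1.93  0.    1.18 -2.27]
delta [0.2 1.  0. ] turn 0.04
```

```bash
python3 -m handwheel '{"grip":[1,1,1,1,1,1,1,1],"delta_pos":[[0,6,0],[0,14,0],[0,22,0],[0,30,0],[0,38,0],[0,46,0],[0,53,0],[0,58,0]],"turn":[0,0,0,0,0,0,0,0]}'
python3 tilt.py;python3 d.py 444.5 -134 142.3 92.2
```

```text
t: 10.15
eef_pos: [444.7, -136.8, 142.6]
eef_rot: [[-0.999, -0.039, -0.0], [-0.039, 0.999, -0.001], [0.0, -0.001, -1.0]]
force: [-0.5, -4.8, 0.7]
width: 9.9
top floor 2363 slope rad -0.005 z at tab/nose [114.9 113.7]
top walls 105 slope rad -0.0042 z at tab/nose [126.2 125.2]
side floor 1051 slope rad -0.003 z at tab/nose [114.3 113.5]
side walls 95 slope rad -0.0174 z at tab/nose [128.5 124. ]
t 10.25 pos [ 444.69 -136.02  142.54] hd 92.24 tilt [-3.0e-04  1.2e-03 -1.0e+00] F [ 0.42 -0.69  3.42] w 9.65076135181655 q [-0.56 -0.03  1.99  0.    1.18 -2.17]
delta [0.1 2.  0.2] turn 0.04
```

```bash
python3 -m handwheel '{"grip":[1,1,1,1,1,1,1,1],"delta_pos":[[0,6,0],[0,14,0],[0,22,0],[0,30,0],[0,38,0],[0,46,0],[0,53,0],[0,58,0]],"turn":[0,0,0,0,0,0,0,0]}'
python3 tilt.py;python3 d.py 442.2 -78 142 92.2; python3 meas.py
python3 - <<'E'
from h import *
for c in("top","side"):
  im=robot.get_image(c);cv2.imwrite(f"pics/{c}4.png",im["pixels"][:,:,::-1])
E
```

```text
t: 11.05
eef_pos: [441.7, -77.6, 141.7]
eef_rot: [[-0.999, -0.039, -0.002], [-0.039, 0.999, 0.002], [0.002, 0.002, -1.0]]
force: [-0.1, -1.9, -3.1]
width: 9.5
top floor 2069 slope rad -0.0004 z at tab/nose [114.  113.9]
top walls 95 slope rad -0.0103 z at tab/nose [126.  123.4]
side floor 1215 slope rad -0.0021 z at tab/nose [113.6 113.1]
side walls 127 slope rad -0.005 z at tab/nose [127.5 126.2]
t 11.15 pos [441.74 -77.24 141.68] hd 92.25 tilt [-0.0019  0.0028 -1.    ] F [-0.33  1.61 -5.33] w 10.123737002902761 q [-0.44 -0.08  2.04  0.    1.19 -2.06]
delta [-0.4 -0.8 -0.3] turn 0.05
top rails [[403.426, -0.2024, 1083.0, 15.1348], [448.311, 0.2061, 1409.0, 25.2193]] heading [np.float64(101.44), np.float64(78.35)]
  channel x at y=20,190,350: [np.float64(425.9), np.float64(426.2), np.float64(426.5)]
  platform 11177 [430.7 217.2] [220.7 360.6] 92.26 z 99.77131823722674
  stand 10515 [ 454.5 -238.9] [200.6 301.3] 93.59 z 100.94759639945939
  tray wall [378.6 -71.6] [ 2.4 22. ] 90.41
  tray blue [390.  -71.3] [25.2 22.5] 0.03
side rails [[375.4116, -0.0782, 510.0, 7.3542], [459.1852, 0.1468, 763.0, 28.1115]] heading [np.float64(94.47), np.float64(81.65)]
  channel x at y=20,190,350: [np.float64(418.0), np.float64(423.8), np.float64(429.3)]
  platform 7642 [431.4 221.4] [220.7 368.9] 92.23 z 99.15097435243142
  stand 2805 [ 454.8 -236. ] [199.2 307.6] 93.3 z 100.31444599783342
  tray wall [443.8 -70. ] [130.5  24.2] 2.9
  tray blue [441.5 -84.5] [ 49.  140.7] 179.97
```

View pics/top4.png

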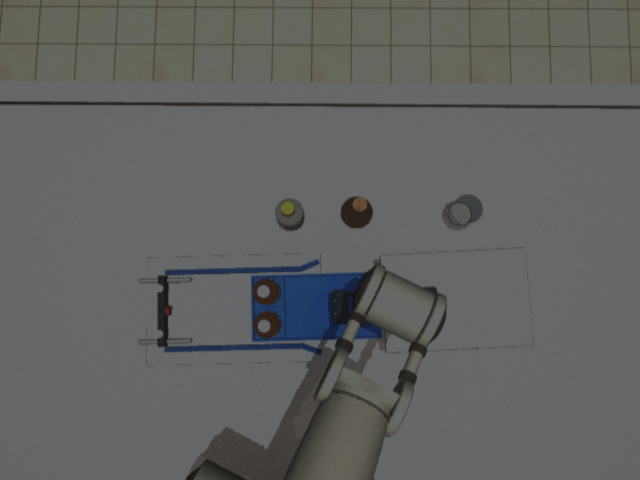

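View pics/side4.png

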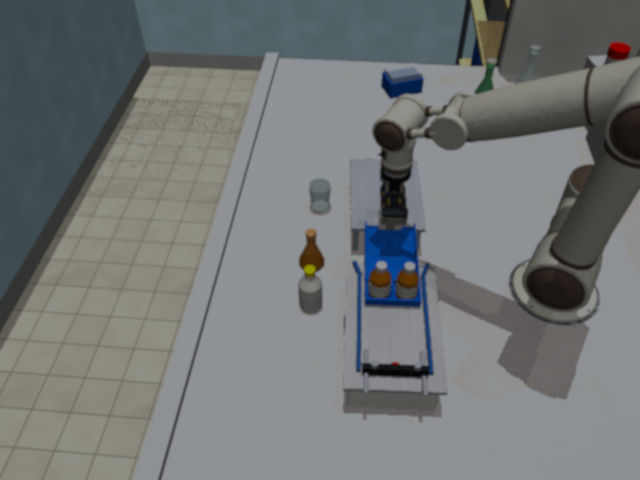

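```bash
python3 -m handwheel '{"grip":[1,1,1,1,1,1,1,1],"delta_pos":[[0,6,0.2],[0,14,0.4],[0,22,0.5],[0,31,0.7],[0,40,0.8],[0,49,0.8],[0,57,0.8],[0,64,0.8]],"turn":[0,0,0,0,0,0,0,0]}'
python3 tilt.py;python3 d.py 439.5 -10 141.5 92.2
```

```text
t: 12.15
eef_pos: [440.0, -14.3, 141.9]
eef_rot: [[-0.999, -0.039, -0.0], [-0.039, 0.999, -0.0], [0.0, -0.0, -1.0]]
force: [0.5, -2.5, -2.3]
width: 10.0
top floor 1746 slope rad -0.0034 z at tab/nose [114.4 113.5]
top walls 95 slope rad 0.0082 z at tab/nose [123.9 126. ]
side floor 1359 slope rad -0.0025 z at tab/nose [113.7 113.1]
side walls 71 slope rad -0.0166 z at tab/nose [126.2 122. ]
t 12.25 pos [439.8  -13.59 141.6 ] hd 92.25 tilt [-5.0e-04  1.8e-03 -1.0e+00] F [ 0.22  1.67 -5.28] w 9.963252928545701 q [-0.31 -0.1   2.06  0.    1.18 -1.92]
delta [0.2 3.6 0.1] turn 0.05
```

```bash
python3 -m handwheel '{"grip":[1,1,1,1,1,1,1,1],"delta_pos":[[0,6,0.2],[0,14,0.4],[0,22,0.5],[0,31,0.6],[0,40,0.6],[0,49,0.6],[0,57,0.6],[0,64,0.6]],"turn":[0,0,0,0,0,0,0,0]}'
python3 tilt.py;python3 d.py 437 50 141.5 92.2;python3 - <<'E'
from h import *
for c in("top","side"):
  im=robot.get_image(c);cv2.imwrite(f"pics/{c}5.png",cv2.resize(im["pixels"][220:400,130:430,::-1] if c=="top" else im["pixels"][180:420,300:500,::-1],None,fx=2.5,fy=2.5))
E
```

```text
t: 13.05
eef_pos: [437.7, 49.6, 141.4]
eef_rot: [[-0.999, -0.039, 0.0], [-0.039, 0.999, -0.0], [-0.0, -0.0, -1.0]]
force: [-0.3, -4.6, 1.2]
width: 9.4
top floor 1413 slope rad -0.0039 z at tab/nose [114.4 113.4]
top walls 122 slope rad 0.0099 z at tab/nose [123.9 126.4]
side floor 1562 slope rad -0.0006 z at tab/nose [113.3 113.1]
side walls 108 slope rad 0.0184 z at tab/nose [118.9 123.6]
t 13.15 pos [437.57  50.48 141.3 ] hd 92.25 tilt [ 1.0e-04  2.1e-03 -1.0e+00] F [0.5  2.8  0.24] w 9.782376508485774 q [-0.16 -0.1   2.06  0.    1.18 -1.77]
delta [ 0.6 -0.5 -0.2] turn 0.05
```

View pics/top5.png

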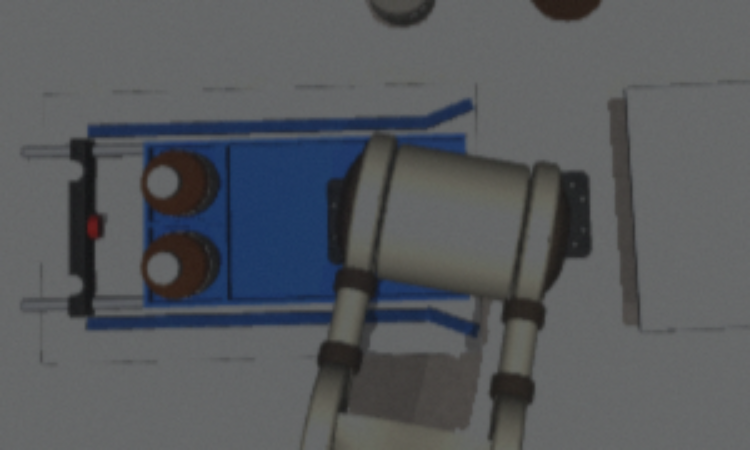

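View pics/side5.png

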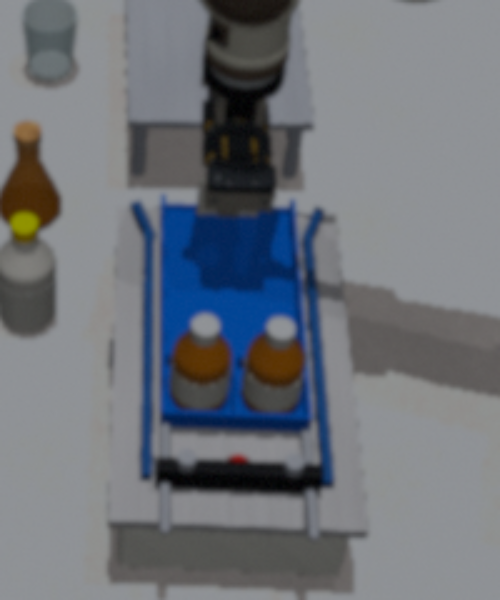

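```bash
python3 -m handwheel '{"grip":[1,1,1,1,1,1,1,1],"delta_pos":[[0,4,0],[0.3,8,0],[0.5,12,0],[0.5,16,0],[0.5,20,0],[0.5,23,0],[0.5,25,0],[0.5,27,0]],"turn":[0,0,0,0,0,0,0,0]}'
python3 -m handwheel '{"grip":[1,1,1,1,1,1,1,1],"delta_pos":[[0,0.3,0],[0,0.6,0],[0,0.9,0],[0,1.2,0],[0,1.5,0],[0,1.8,0],[0,2.1,0],[0,2.4,0]],"turn":[0,0,0,0,0,0,0,0]}'
python3 d.py 437 50 141.5 92.2
```

```text
t: 14.05
eef_pos: [436.4, 75.1, 141.5]
eef_rot: [[-0.999, -0.038, 0.0], [-0.038, 0.999, -0.002], [-0.0, -0.002, -1.0]]
force: [1.3, -5.5, 2.9]
width: 9.8
t: 14.85
eef_pos: [436.2, 77.5, 141.4]
eef_rot: [[-0.999, -0.038, 0.0], [-0.038, 0.999, -0.001], [-0.0, -0.001, -1.0]]
force: [0.8, -4.9, 2.8]
width: 9.6
t 14.85 pos [436.22  77.45 141.41] hd 92.19 tilt [ 4.0e-04 -1.5e-03 -1.0e+00] F [ 0.76 -4.95  2.78] w 9.577957196387958 q [-0.1  -0.09  2.05 -0.    1.18 -1.71]
delta [  0.3 -27.5  -0.1] turn -0.01
```

Sliding baseline is about -5 N. Feeling forward.

```bash
python3 -m handwheel '{"grip":[1,1,1,1,1,1,1,1],"delta_pos":[[0,0.3,0],[0,0.6,0],[0,0.9,0],[0,1.2,0],[0,1.5,0],[0,1.8,0],[0,2.1,0],[0,2.5,0]],"turn":[0,0,0,0,0,0,0,0]}'
python3 -m handwheel '{"grip":[1,1,1,1,1,1,1,1],"delta_pos":[[0,0.3,0],[0,0.6,0],[0,0.9,0],[0,1.2,0],[0,1.5,0],[0,1.8,0],[0,2.1,0],[0,2.5,0]],"turn":[0,0,0,0,0,0,0,0]}'
```

```text
t: 15.65
eef_pos: [436.1, 79.9, 141.4]
eef_rot: [[-0.999, -0.038, 0.0], [-0.038, 0.999, -0.001], [-0.0, -0.001, -1.0]]
force: [-0.2, -4.4, 2.3]
width: 9.9
t: 16.45
eef_pos: [436.0, 82.4, 141.4]
eef_rot: [[-0.999, -0.038, 0.0], [-0.038, 0.999, -0.001], [-0.0, -0.001, -1.0]]
force: [0.5, -5.4, 2.1]
width: 9.9
```

```bash
python3 -m handwheel '{"grip":[1,1,1,1,1,1,1,1],"delta_pos":[[0,0.3,0],[0,0.6,0],[0,0.9,0],[0,1.2,0],[0,1.5,0],[0,1.7,0],[0,1.9,0],[0,2.1,0]],"turn":[0,0,0,0,0,0,0,0]}'
```

```text
t: 17.25
eef_pos: [436.0, 84.5, 141.4]
eef_rot: [[-0.999, -0.038, 0.0], [-0.038, 0.999, -0.001], [-0.0, -0.001, -1.0]]
force: [0.2, -5.1, 2.9]
width: 9.5
```

```bash
python3 -m handwheel '{"grip":[1,1,1,1,1,1,1,1],"delta_pos":[[0,0.3,0],[0,0.6,0],[0,0.9,0],[0,1.2,0],[0,1.5,0],[0,1.7,0],[0,1.9,0],[0,2.1,0]],"turn":[0,0,0,0,0,0,0,0]}'
```

```text
t: 18.05
eef_pos: [435.9, 86.6, 141.4]
eef_rot: [[-0.999, -0.038, 0.0], [-0.038, 0.999, -0.001], [-0.0, -0.001, -1.0]]
force: [0.7, -5.6, 2.1]
width: 9.6
```

```bash
python3 -m handwheel '{"grip":[1,1,1,1,1,1,1,1],"delta_pos":[[0,0.3,0],[0,0.6,0],[0,0.9,0],[0,1.2,0],[0,1.5,0],[0,1.7,0],[0,1.9,0],[0,2.1,0]],"turn":[0,0,0,0,0,0,0,0]}'
```

```text
t: 18.85
eef_pos: [435.8, 88.4, 141.4]
eef_rot: [[-0.999, -0.038, 0.0], [-0.038, 0.999, -0.002], [-0.0, -0.002, -1.0]]
force: [-0.2, -8.5, 2.6]
width: 9.6
```

```bash
python3 -m handwheel '{"grip":[1,1,1,1,1,1,1,1],"delta_pos":[[0,0.2,0],[0,0.4,0],[0,0.6,0],[0,0.8,0],[0,1.0,0],[0,1.2,0],[0,1.4,0],[0,1.6,0]],"turn":[0,0,0,0,0,0,0,0]}'
```

```text
t: 19.65
eef_pos: [435.9, 89.3, 141.5]
eef_rot: [[-0.999, -0.038, 0.001], [-0.038, 0.999, -0.004], [-0.0, -0.004, -1.0]]
force: [0.9, -11.0, 3.2]
width: 9.5
```

```bash
python3 -m handwheel '{"grip":[1,1,1,1,1,1,1,1],"delta_pos":[[0,0.2,0],[0,0.5,0],[0,0.8,0],[0,1.1,0],[0,1.3,0],[0,1.6,0],[0,1.8,0],[0,2.0,0]],"turn":[0,0,0,0,0,0,0,0]}'
```

```text
t: 20.45
eef_pos: [435.9, 91.1, 141.6]
eef_rot: [[-0.999, -0.038, 0.001], [-0.038, 0.999, -0.004], [-0.001, -0.004, -1.0]]
force: [0.8, -11.9, 3.5]
width: 9.8
```

```bash
python3 -m handwheel '{"grip":[1,1,1,1,1,1,1,1],"delta_pos":[[0,0.2,0],[0,0.5,0],[0,0.8,0],[0,1.1,0],[0,1.3,0],[0,1.6,0],[0,1.8,0],[0,2.0,0]],"turn":[0,0,0,0,0,0,0,0]}'
```

```text
t: 21.25
eef_pos: [435.9, 92.8, 141.6]
eef_rot: [[-0.999, -0.038, 0.001], [-0.038, 0.999, -0.005], [-0.001, -0.005, -1.0]]
force: [-0.1, -12.7, 2.2]
width: 10.1
```

```bash
python3 -m handwheel '{"grip":[1,1,1,1,1,1,1,1],"delta_pos":[[0,0.2,0],[0,0.5,0],[0,0.8,0],[0,1.1,0],[0,1.3,0],[0,1.5,0],[0,1.6,0],[0,1.8,0]],"turn":[0,0,0,0,0,0,0,0]}'
python3 - <<'E'
from h import *
for c in("top","side"):
  im=robot.get_image(c);cv2.imwrite(f"pics/{c}6.png",cv2.resize(im["pixels"][220:400,130:430,::-1] if c=="top" else im["pixels"][300:420,300:500,::-1],None,fx=2.5,fy=2.5))
E
```

```text
t: 22.05
eef_pos: [435.9, 94.3, 141.7]
eef_rot: [[-0.999, -0.038, 0.001], [-0.038, 0.999, -0.005], [-0.001, -0.005, -1.0]]
force: [0.9, -13.8, 3.6]
width: 9.5
```

View pics/top6.png

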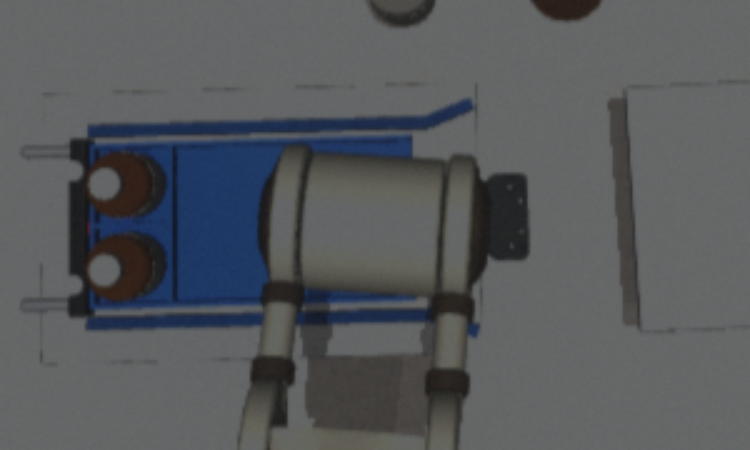

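View pics/side6.png

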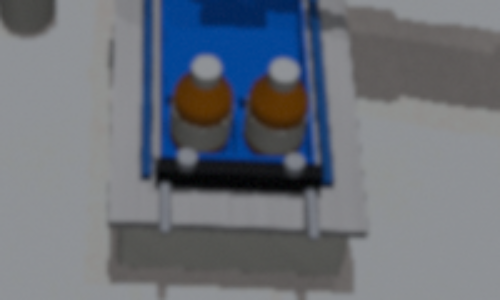

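The top view shows the nose almost at the bar, with the buffer at (92,228) mostly hidden. The force rise is 8.7 N, so it is just past half way. I'll push a little more for margin.

```bash
python3 -m handwheel '{"grip":[1,1,1,1,1,1,1,1],"delta_pos":[[0,0.2,0],[0,0.4,0],[0,0.6,0],[0,0.8,0],[0,1.0,0],[0,1.2,0],[0,1.3,0],[0,1.4,0]],"turn":[0,0,0,0,0,0,0,0]}'
```

```text
t: 22.95
eef_pos: [435.9, 95.6, 141.7]
eef_rot: [[-0.999, -0.038, 0.001], [-0.038, 0.999, -0.006], [-0.001, -0.006, -1.0]]
force: [0.4, -15.2, 3.5]
width: 9.5
```

```bash
python3 -m handwheel '{"grip":[1,1,1,1,-0.5,-0.5,-0.5,-0.5],"delta_pos":[[0,-0.4,0],[0,-0.8,0],[0,-1.2,0],[0,-1.2,0],[0,-1.2,0],[0,-1.2,0],[0,-1.2,0],[0,-1.2,0]],"turn":[0,0,0,0,0,0,0,0]}'
python3 -m handwheel '{"grip":[-0.5,-0.5,-0.5,-0.5,-0.5,-0.5,-0.5,-0.5],"delta_pos":[[0,0,0],[0,0,0],[0,0,0],[0,0,0],[0,0,0],[0,0,0],[0,0,0],[0,0,0]],"turn":[0,0,0,0,0,0,0,0]}'
```

```text
t: 23.75
eef_pos: [435.0, 97.4, 141.0]
eef_rot: [[-0.999, -0.039, -0.001], [-0.039, 0.999, 0.0], [0.001, 0.001, -1.0]]
force: [-0.2, -0.8, 0.3]
width: 39.9
t: 24.55
eef_pos: [435.2, 97.1, 141.2]
eef_rot: [[-0.999, -0.039, 0.0], [-0.039, 0.999, 0.0], [-0.0, 0.0, -1.0]]
force: [-0.1, -0.9, 0.4]
width: 69.1
```

```bash
python3 -m handwheel '{"grip":[-0.5,-0.5,-0.5,-0.5,-0.5,-0.5,-0.5,-0.5],"delta_pos":[[0,0,-5],[0,0,-15],[0,0,-30],[0,0,-50],[0,0,-70],[0,0,-95],[0,0,-120],[0,0,-140]],"turn":[0,0,0,0,0,0,0,0]}'
python3 -m handwheel '{"grip":[-0.5,-0.5,-0.5,-0.5,-0.5,-0.5,-0.5,-0.5],"delta_pos":[[0,-20,0],[0,-50,0],[0,-90,0],[0,-130,0],[0,-170,0],[0,-210,0],[0,-240,0],[0,-250,0]],"turn":[0,0,0,0,0,0,0,0]}'
cat > fin.py <<'E'
from h import *
for cam in("top","side"):
    im=robot.get_image(cam);W=cloud(im);px=im["pixels"].astype(int);ok=~np.isnan(W[...,0])
    cv2.imwrite(f"pics/{cam}_fin.png",cv2.resize(im["pixels"][220:400,130:430,::-1] if cam=="top" else im["pixels"][180:420,300:500,::-1],None,fx=2.5,fy=2.5))
    tb=ok&(W[...,2]>150)&(W[...,2]<164)&(W[...,1]<130)&(W[...,1]>70)&(abs(W[...,0]-435)<45)
    if tb.sum()>4: print(cam,"tab",tb.sum(),*rect(W[tb]),W[tb].mean(0).round(1))
    bl=ok&(px[...,2]>px[...,0]+30)&(W[...,2]>108)&(W[...,2]<135)&(W[...,1]>85)&(W[...,1]<360)&(abs(W[...,0]-430.8+0.0387*(W[...,1]-219))<68)
    q=W[bl];print("tray",*rect(q))
    f=q[q[:,2]<120];A=np.c_[f[:,:2],np.ones(len(f))];c,*_=np.linalg.lstsq(A,f[:,2],rcond=None);print("floor plane",c.round(4),np.median(f[:,2]))
    for n in("bottle_a","buffer"):
        for o in robot.outline_of(im,n)[:2]:
            p=W[o["pixels"]&ok];print(n,round(o["confidence"],2),np.round(o["point"]),np.median(p,0).round(1),"ztop",p[:,2].max().round(1),len(p))
    red=ok&(px[...,0]>px[...,1]+50)&(px[...,0]>px[...,2]+50)&(W[...,1]>325)&(W[...,1]<375)&(abs(W[...,0]-426)<15)
    print("red px",red.sum(), W[red].mean(0) if red.any() else None)
E
python3 fin.py; python3 d.py 435 -150 280 92.2
```

```text
t: 25.35
eef_pos: [435.6, 97.2, 283.9]
eef_rot: [[-0.999, -0.039, 0.003], [-0.039, 0.999, -0.0], [-0.003, -0.0, -1.0]]
force: [0.5, -0.8, -0.1]
width: 69.0
t: 26.15
eef_pos: [444.8, -155.2, 282.1]
eef_rot: [[-0.999, -0.035, 0.001], [-0.035, 0.999, -0.001], [-0.001, -0.001, -1.0]]
force: [-0.6, 1.0, -0.0]
width: 68.8
top tab 154 [437.2  96.7] [58.4 10.1] 1.08 [437.6  95.9 157.8]
tray [431.2 221.1] [133.1 260.8] 92.56
floor plane [ 5.000000e-04 -1.300000e-03  1.138826e+02] 113.85503179609651
bottle_a 0.93 [180. 292.] [459.3 309.  183.1] ztop 218.5 695
bottle_a 0.67 [179. 326.] [397.  307.2 182.4] ztop 220.4 742
red px 0 None
side tab 124 [437.7  98.5] [59.8 16.5] 3.2 [437.4  98.2 155.9]
tray [431.9 220.3] [135.  272.8] 92.61
floor plane [-1.200000e-03  5.000000e-04  1.138435e+02] 113.36983797710462
bottle_a 0.8 [380. 344.] [462.2 333.7 177.5] ztop 217.5 745
bottle_a 0.63 [412. 348.] [399.7 331.1 177.1] ztop 217.8 779
red px 31 [427.06726428 366.3005141  121.67646003]
t 26.45 pos [ 445.   -151.38  281.43] hd 92.31 tilt [ 3.e-04  3.e-04 -1.e+00] F [ 0.21 -0.06 -0.79] w 69.10805167020997 q [-0.59 -0.15  1.82  0.    1.47 -2.2 ]
delta [9.9 1.8 1.4] turn 0.11
```

View pics/top_fin.png

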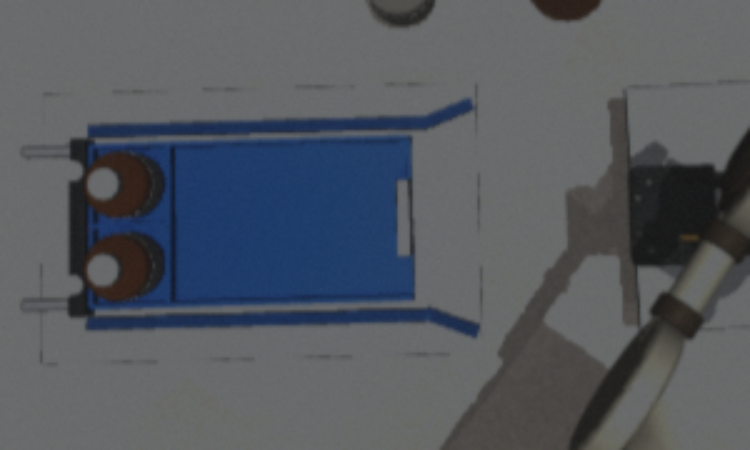

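View pics/side_fin.png

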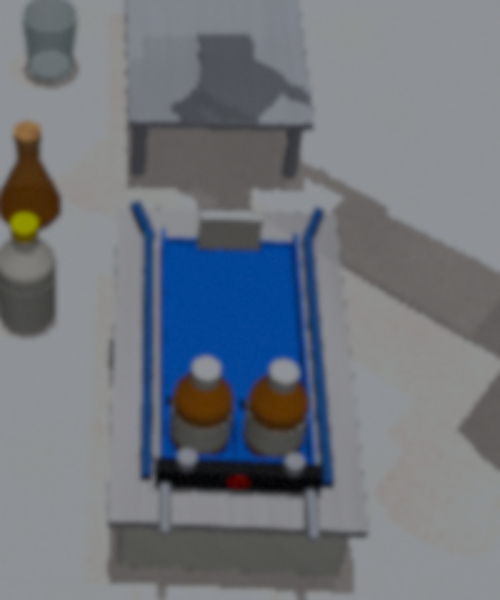

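Run:
```python
from rig import robot
print(robot.state()["dq"].round(4),robot.hand_in())
```

```text
the job is handed in; nothing more can be done
[ 0.003  -0.0001  0.0015 -0.0015 -0.0036 -0.0016] None
```

I slid the tray across the gap into the channel and pressed it home by feel, then released the tab, backed the arm over the stand and handed in at about 26.5 s. `hand_in()` reports no verdict, so what follows rests on my own measurements.

**Crossing:** I pinched the tab at 50 N and moved at 110 mm/s or less. The floor slope measured from depth stayed within about 0.008 rad.

**Pressing:** Sliding took about 5 N. I felt the buffer near TCP y = 88 mm and pushed until the force had risen by about 10 N, to 15 N in all. By force and travel I put the buffer 6 to 6.5 mm in.

**Last checks:**
- The tray lies flat, with a floor slope of about 0.001 rad.
- It is about 0.5 mm off the channel centre and about 0.4° off the rail direction.
- The nose is at platform x of about 0.13 m; the accepted range is 0.122 to 0.176 m.
- Both bottles are upright in their pockets, and the glassware looked undisturbed in the pictures.
- The wrist force is near zero and the arm is clear.

**Doubts:**
- I could not read the buffer depth directly. The red stem shows behind the bar in the final side view but not in the view taken just before the last 1.4 mm push, so it may be deeper than the force suggested.
- When the jaws opened, the tool sprang about 1.5 mm forward under its stored load. The tab may have gone with it: its final position reads y = 96 mm in the top view and 98 mm in the side view, against a TCP of 95.6 mm before release.
- The top and side cameras differ by 1 to 2 mm throughout, which is within their calibration.

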